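Clamp a microtube rack in a ratchet hold-down press

TASK

Clamp the rack of microtubes in the bench press: while the clamp arm is still locked up, push the tray with the rack fully home against the back stop by its turned-up front lip; then press the pawl's thumb lever down until the pawl flips over, and last push the arm by its cross handle all the way down past the ratchet teeth, so that it stays locked down when you let go. Only push and press with the fingertips or the outside of the fingers: pinch and lift nothing, and leave the other things on the bench where they stand.

Things in the scene. Friction and masses are not known exactly. Their poses are not given: they have to be found in the camera images.
- press: White bench press, fixed; place and yaw vary. Origin: on the bench, below the middle of the rack's home place; x: the way the tray slides in, y: left, z: up. Base plate x -75 to 45, y -62 to 172 mm, deck 12 mm high; guides 24 mm high, inner faces y = +-51.5 mm; back stop at x = 35 mm. Cheek plate (x 12 to 24, y 70 to 162 mm, 108 mm high) at the left carries arm hinge and pawl.
- tray_home (a point): Point of the press on the deck (z = 12 mm) where the tray's origin lies when the tray is fully home; axes as the press.
- tray: Loose sheet-steel tray that carries the rack, 250 g, 100 mm wide, lying flat on the deck between the guides and starting 30 to 45 mm short of home. Origin: centre of the underside of its 70 x 100 mm rack pan; axes as the press when it is straight in the guides (1.5 mm play each side). Friction holds it with about 2 N.
- tray_lip (a point): Middle of the front face of the tray's turned-up lip, the face to push on: 76 mm to -x of the tray's origin and 13 mm above its underside. The lip is upright, 4 mm thick and 50 mm wide, its rolled top edge 29 mm above the tray's underside; there is open bench in front of it.
- micro_rack: Orange microtube rack with capped tubes, 60 x 90 x 38 mm, 70 g, standing loose in the tray's pan (8 mm high rim, 2 mm play). Origin: centre of its underside, 3 mm above the underside of the tray.
- pawl (a joint): Reversible pawl on a shaft along the press's x axis, snapped to either end by an over-centre spring. About 0: locked, its lower nose in the teeth stops the arm from going down. 0.56 rad: thrown over, the arm clicks freely down but cannot rise. It snaps over by itself beyond 0.3 rad.
- pawl_pad (a point): Middle of the top of the pawl's black thumb pad, 26 (x) x 24 (y) mm, in front of the ratchet wheel. It turns about a line along the press's x, 38 mm to its left (+y), 82 mm above the bench: pressed down, it sinks from about 104 (locked) to 82 mm above the bench (snaps from halfway); about 4 N. Clear in front and above; behind it is the wheel (radius 50 mm about clamp_hinge, its front 40 mm behind the pad's middle).
- clamp_arm (a joint): Angle of the arm above level, rad: 0 = fully down on its stop, rubber pad on the tube caps; starts near 0.64, at most 0.80. It stays where it is left while high (friction), needs 2 to 12 N at the handle on the way down, and a spring lifts it from the low end unless the pawl holds it. Thrown over, the pawl catches every 0.155 rad, the last tooth near 0.03 rad.
- clamp_hinge (a point): Point of the press on the arm's hinge line, which runs along the press's x axis: 85 mm left (+y) of the press's origin and 82 mm above the bench. The arm reaches from here to the press's -y.
- clamp_grip (a point): Middle of the arm's cross handle, a black rubber-covered bar of 18 mm diameter and 84 mm length parallel to the hinge line, 200 mm from it. It moves on a circle about clamp_hinge in the press's y-z plane: about 201 mm above the bench at the start, 82 mm with the arm down.
- timer: Bystander: flat white lab timer, 62 x 62 x 19 mm, origin at its underside.
- label_roll: Bystander: white roll of labels lying flat, 60 mm across, 26 mm high, origin at its underside.
- bottle_green: Bystander: white bottle with a green cap, 52 mm across, 82 mm high, origin at its underside.
- petri_0: Bystander: lower of two stacked petri dishes, 59 mm across, 14 mm high, origin at its underside.
- petri_1: Bystander: upper of the two petri dishes, same size.

How it is judged:
By the outcome, as a careful person would: the job done as asked, in the order asked, and still so for the second after the job is handed in, with the robot touching nothing.
It also fails if it takes over 58 s, if anything falls off the work surface, if the arm or the gripper's body presses on something with over 40 N, if the wrist force passes 120 N, or if a joint passes its speed limit or range.

ROBOT

A 6-joint arm with a two-finger parallel gripper is mounted at the origin on a cart in front of the work surface, level with it; the furniture and walls round the work are solid. World frame = base frame: x ahead of the robot, y to its left, z up, the work surface at z = 0. Lengths are in m, angles in rad, forces in N, time in s.
With the tool pointing down it reaches from about 0.3 to 0.775 m from the base axis. Payload 14.6 kg.
Tool frame: the origin (TCP) lies midway between the tips of the shut fingers; the grasp point (between the pads) lies 19 mm behind it; z points along the fingers, y is the line along which they close (so a half turn about z gives the same grasp; the last joint's range is limited). The gripper opens to 94 mm and grips with 3 to 60 N. Pads are 16 mm wide; open, the fingers measure 119 mm over their backs; the gripper's body (75 mm by 177 mm) begins 78 mm behind the grasp point.
Start: joints at [-1.375, 0.3, 1.521, -0, 1.321, -0.067], TCP at [0.143, -0.531, 0.205] pointing down, gripper open.
Joint ranges: [-3.03, 3.03], [-0.79, 2.21], [0.23, 2.52], [-1.04, 4.18], [0, 3.07], [-2.55, 2.55]. Speed limits (rad/s): [2.22, 2.22, 2.57, 3.14, 3.14, 3.14].

INTERFACE

Orientations are given as [roll, pitch, yaw] about the fixed x, y, z axes, in that order (R = Rz(yaw) Ry(pitch) Rx(roll)).
In Python, from station import ctrl gives the robot as it stands. The module is installed in compiled form; this text tells all that it offers.
- The arm moves only by the tool servo_tool, never from a script. Its argument "plan" is a list of rows, each a list of 7 numbers: the opening in per cent of the stroke, from 0 (shut) to 100 (fully open), then the shift along the tool's x, y, z in m, then the turn, a rotation vector about the tool's x, y, z in rad. A call has exactly 8 rows; each row shifts and turns the commanded pose from where the row before left it, along the tool's axes as they then stand; what a row does not reach is not made up. A row lasts 1/8 s, in which the tool goes at most 62.5 mm and 10.7 degrees, less where a joint would pass 70% of its speed; a pose out of reach is approached as far as the arm can. A call with a gripper value outside its range is refused whole. The fingers move at their own pace and stop on an object; "force" is the grip in N (left out, the last holds). Time passes only in rows, so rows that do not move let the fingers close, or fill a call up. It gives the time, the measured TCP pose, the force, the opening and the grip force at its end, in the units of the state.
- ctrl.get_obs(): the state, without advancing time (a new reading comes with each control period).
- ctrl.camera(name): name is "scene" or "side" or "wrist"; returns a dict with "pixels" (480x640x3 uint8, red, green, blue), "z_map" (480x640 float32, m along the optical axis (not along the pixel's ray), 0 where there is no reading), "mtx" (3x3 intrinsics, pixels), "pose" (4x4, takes a point from camera to world coordinates). Camera axes: x right, y up, looking along -z (the intrinsics and any distortion apply to the point x, -y, -z); pixel columns grow to the right and rows downward; lengths in m; the calibration is good to about 2 mm. A picture is of the moment at which its call begins.
- ctrl.hand_in(): hands the job in; it is judged then, once.
The state is a dict: "time_s": time; "qpos": joint angles; "joint_vel": joint speeds; "tau": joint torques, N m; "ee_pos": TCP position; "eef_rot": TCP orientation; "force": force on the tool from outside, world axes, zero at the start; "moment": the same for the moment, N m; "grip_width": finger opening in m; "grip_force": force on a finger pad.
Only numpy, scipy, OpenCV 4.12 (cv2) and the standard library are available. Lean on these libraries where they do the work, as an engineer would, in place of code of your own. Each camera call takes 0.05 s, during which the arm holds its last target. There are 200 camera calls.

## Working session

There is one attempt and no reset: what is moved stays moved. The work goes in short steps, Python scripts to look and compute and a tool call to move; the robot and the scene stay as the last step left them, time stands still between calls to the robot, and variables do not carry over. Pictures are saved under pics/ and viewed, at most 10 in all, crops included, and the job is handed in when it is done.

Besides the shell and the picture viewer there is one more tool, called after "Emit:" by a JSON object that holds its "op" and its "data". servo_tool: Moves the arm, as the interface text tells. Its arguments: {"type":"object","properties":{"plan":{"type":"array","items":{"type":"array","items":{"type":"number"}}},"force":{"type":"number"}},"required":["plan"]}

```bash
mkdir -p pics; cat > h.py <<'E'
import numpy as np, cv2
from station import ctrl
def grab(n,tag):
    c=ctrl.camera(n); cv2.imwrite(f'pics/{tag}.png',c['pixels'][:,:,::-1]); np.savez(f'pics/{tag}.npz',**{k:c[k] for k in('pixels','z_map','mtx','pose')}); return c
def pt(c,u,v,w=1):
    d=c['z_map'][v-w:v+w+1,u-w:u+w+1]; d=np.median(d[d>0]) if (d>0).any() else np.nan
    K=c['mtx']; p=np.array([(u-K[0,2])/K[0,0]*d,-(v-K[1,2])/K[1,1]*d,-d,1]); return (c['pose']@p)[:3]
E
python3 - <<'E'
from h import *
for n in('scene','side'):
    c=grab(n,n); print(c['pose'].round(3),c['mtx'].round(1))
print({k:np.round(v,3) for k,v in ctrl.get_obs().items()})
E
```

```text
[[-0.762  0.311 -0.567 -0.122]
 [-0.647 -0.333  0.686  0.703]
 [ 0.025  0.89   0.455  0.62 ]
 [ 0.     0.     0.     1.   ]] [[586.5   0.  309.2]
 [  0.  586.5 231. ]
 [  0.    0.    1. ]]
[[-0.883  0.173 -0.436  0.115]
 [-0.469 -0.3    0.831  0.72 ]
 [ 0.013  0.938  0.346  0.456]
 [ 0.     0.     0.     1.   ]] [[526.3   0.  317.7]
 [  0.  526.3 232.7]
 [  0.    0.    1. ]]
{'time_s': np.float64(0.1), 'qpos': array([-1.375,  0.3  ,  1.521, -0.   ,  1.321, -0.067]), 'joint_vel': array([-0.   ,  0.   , -0.002,  0.002,  0.   ,  0.   ]), 'tau': array([ 1.0000e-03, -5.3265e+01, -3.5328e+01,  7.1000e-02,  2.3000e-02,
       -0.0000e+00]), 'ee_pos': array([ 0.143, -0.531,  0.205]), 'eef_rot': array([-3.141, -0.   ,  0.263]), 'force': array([-1.08 ,  0.43 , -0.094]), 'moment': array([-0.006, -0.03 , -0.031]), 'grip_force': np.float64(0.0), 'grip_width': np.float64(0.094)}
```

View pics/scene.png

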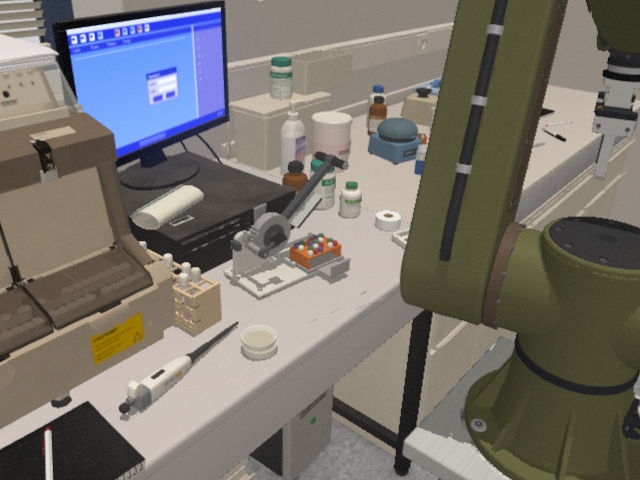

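View pics/side.png

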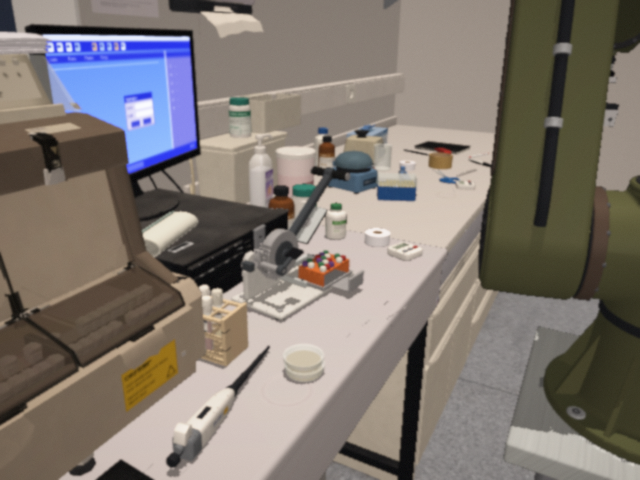

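The scene shows the press near (290,245), the orange rack at (316,250), the lip at about (335,268), the handle at (330,158) and the pawl pad at about (240,240). I'll crop both views for a closer look.

```bash
python3 - <<'E'
from h import *
a=cv2.imread('pics/scene.png')[145:300,220:360]; b=cv2.imread('pics/side.png')[160:325,235:375]
a=cv2.resize(a,(400,443),interpolation=cv2.INTER_CUBIC);b=cv2.resize(b,(400,471),interpolation=cv2.INTER_CUBIC)
o=np.zeros((471,800,3),np.uint8);o[:443,:400]=a;o[:,400:]=b;cv2.imwrite('pics/crop1.png',o)
c=np.load('pics/scene.npz')
for n,u,v in[('rack',316,250),('lip',335,268),('handle',325,158),('wheel',272,230),('pad',240,240),('basefront',262,290),('timer',405,240),('roll',390,215),('bottle',350,185),('petri',258,335)]: print(n,pt(c,u,v).round(3))
E
```

```text
rack [ 0.523 -0.101  0.052]
lip [ 0.471 -0.097  0.032]
handle [ 0.585 -0.197  0.206]
wheel [ 0.588 -0.041  0.097]
pad [0.62  0.015 0.084]
basefront [0.545 0.032 0.011]
timer [ 0.448 -0.32   0.016]
roll [ 0.539 -0.398  0.021]
bottle [ 0.638 -0.365  0.08 ]
petri [0.436 0.153 0.028]
```

View pics/crop1.png

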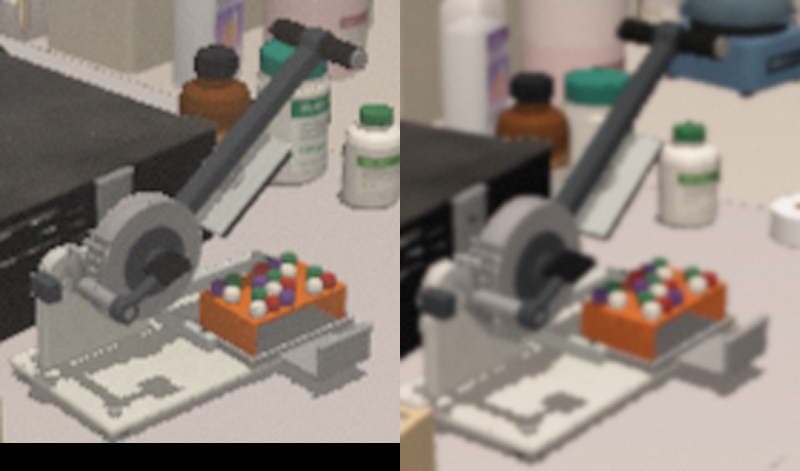

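The crop shows the handle from (275,28) to (365,60), the pawl's black pad at (170,262), the lip at about (340,345) and the base's front-left corner at (112,430). I'll get the yaw from the point clouds.

```bash
python3 - <<'E'
from h import *
def s(u,v):return int(round(220+u/2.857)),int(round(145+v/2.857))
def d(u,v):return int(round(235+(u-400)/2.857)),int(round(160+v/2.857))
c=np.load('pics/scene.npz');e=np.load('pics/side.npz')
for n,a,b in[('grip',(310,42),(670,38)),('gripN',(360,58),(716,46)),('gripF',(280,32),(628,32)),('pad',(170,260),(572,258)),('lipT L',(318,343),(0,0)),('lipT R',(366,322),(0,0)),('lip face',(345,350),(740,345)),('basecornFL',(112,425),(528,452)),('baseBL',(18,366),(408,400)),('frontedge',(240,372),(670,390)),('frontedge2',(170,402),(0,0)),('hinge',(150,255),(545,262))]:
    print(n,pt(c,*s(*a)).round(3), pt(e,*d(*b)).round(3) if b[0] else '')
for k in(c,e):
    v,u=np.mgrid[0:480,0:640];z=k['z_map'];K=k['mtx']
    P=np.stack([(u-K[0,2])/K[0,0]*z,-(v-K[1,2])/K[1,1]*z,-z,np.ones_like(z)],-1)[z>0]@k['pose'].T
    P=P[:,:3];px=k['pixels'][z>0].astype(int)
    m=(abs(P[:,0]-.55)<.12)&(abs(P[:,1]+.04)<.16)
    Q=P[m];C=px[m]
    g=Q[(Q[:,2]>.007)&(Q[:,2]<.03)]
    print('base',cv2.minAreaRect((g[:,:2]*1000).astype(np.float32)),len(g), g.min(0),g.max(0))
    o=Q[(C[:,0]>180)&(C[:,1]<130)&(C[:,2]<70)];print('rack',cv2.minAreaRect((o[:,:2]*1000).astype(np.float32)),len(o))
    t=Q[(Q[:,2]>.17)];print('handle',len(t),t.mean(0) if len(t) else '')
    o=P[(P[:,2]>.18)&(P[:,2]<.225)&(abs(P[:,0]-.585)<.09)&(abs(P[:,1]+.2)<.06)];l=cv2.fitLine((o[:,:2]).astype(np.float32),cv2.DIST_HUBER,0,.01,.01).ravel();print('hl',len(o),l,np.arctan2(l[1],l[0]))
E
```

```text
grip [ 0.572 -0.194  0.205] [ 0.57  -0.195  0.206]
gripN [ 0.533 -0.2    0.203] [ 0.535 -0.195  0.204]
gripF [ 0.607 -0.201  0.203] [ 0.607 -0.201  0.204]
pad [ 0.548 -0.021  0.105] [ 0.552 -0.026  0.104]
lipT L [ 0.499 -0.12   0.018] 
lipT R [ 0.468 -0.134  0.041] 
lip face [ 0.471 -0.117  0.024] [ 0.471 -0.108  0.028]
basecornFL [0.539 0.046 0.011] [0.539 0.047 0.008]
baseBL [0.645 0.033 0.007] [0.636 0.034 0.011]
frontedge [ 0.523 -0.065  0.009] [ 0.506 -0.078 -0.001]
frontedge2 [ 0.53  -0.002  0.01 ] 
hinge [ 0.583 -0.039  0.09 ] [ 0.58  -0.042  0.089]
base ((556.7908325195312, -70.6673583984375), (236.56590270996094, 164.959228515625), 81.71012878417969) 3090 [ 0.46486408 -0.19470506  0.00705845] [0.65435463 0.04878522 0.02999735]
rack ((536.6044921875, -120.6078872680664), (88.03675079345703, 43.425132751464844), 84.59635162353516) 128
handle 395 [ 0.56879179 -0.18412982  0.194223  ]
hl 448 [ 0.9964023  -0.08474921  0.5677115  -0.19507019] -0.08485099
base ((530.1600341796875, -39.92890930175781), (289.9320068359375, 224.4925994873047), 81.53142547607422) 3246 [ 0.44048628 -0.19408282  0.00701337] [0.65344561 0.11998666 0.02996725]
rack ((535.9890747070312, -120.11795806884766), (84.2271499633789, 41.70466613769531), 81.91283416748047) 91
handle 431 [ 0.56868613 -0.1840626   0.19464595]
hl 490 [ 0.99437755 -0.1058929   0.57475233 -0.19466949] -0.10609181
```

Emit:
{"op": "servo_tool", "data": {"plan": [[0,0,0,0,0,0,0.131],[0,0,0,0,0,0,0.131],[0,0,0,0,0,0,0.131],[0,0,0,0,0,0.167,0],[0,0,0,0,0,0.167,0],[0,0,0,0,0,0.167,0],[0,0,0,-0.03,0,0,0],[0,0,0,0,0,0,0]]}}

```text
time_s: 1.1
ee_pos: [0.1278, -0.5299, 0.2329]
eef_rot: [3.139, -0.501, -0.13]
force: [-0.4, -0.1, -0.6]
grip_width: 0.0174
grip_force: 0.0
```

```bash
cat >> h.py <<'E'
from scipy.spatial.transform import Rotation as Ro
def go(x,y,z):
    o=ctrl.get_obs(); R=Ro.from_euler('xyz',o['eef_rot'])
    return R.inv().apply(np.array([x,y,z])-o['ee_pos'])
E
python3 -c "
from h import *
print(ctrl.get_obs()['eef_rot'],ctrl.get_obs()['ee_pos'],go(.40,-.11,.25))"
```

```text
[ 3.13885974 -0.50097032 -0.1304607 ] [ 0.12776221 -0.52987637  0.23285937] [ 0.19707748 -0.45196378  0.08713549]
```

Emit:
{"op": "servo_tool", "data": {"plan": [[0,0.0123,-0.0282,0.0054,0,0,0],[0,0.0123,-0.0282,0.0054,0,0,0],[0,0.0123,-0.0282,0.0054,0,0,0],[0,0.0123,-0.0282,0.0054,0,0,0],[0,0.0123,-0.0282,0.0054,0,0,0],[0,0.0123,-0.0282,0.0054,0,0,0],[0,0.0123,-0.0282,0.0054,0,0,0],[0,0.0123,-0.0282,0.0054,0,0,0]]}}

```text
time_s: 2.1
ee_pos: [0.2649, -0.3181, 0.2404]
eef_rot: [-3.141, -0.501, -0.13]
force: [-0.3, 0.1, -0.4]
grip_width: 0.0006
grip_force: 0.0
```

Emit:
{"op": "servo_tool", "data": {"plan": [[0,0.0123,-0.0282,0.0054,0,0,0],[0,0.0123,-0.0282,0.0054,0,0,0],[0,0.0123,-0.0282,0.0054,0,0,0],[0,0.0123,-0.0282,0.0054,0,0,0],[0,0.0123,-0.0282,0.0054,0,0,0],[0,0.0123,-0.0282,0.0054,0,0,0],[0,0.0123,-0.0282,0.0054,0,0,0],[0,0.0123,-0.0282,0.0054,0,0,0]]}}

```text
time_s: 3.1
ee_pos: [0.4001, -0.1081, 0.25]
eef_rot: [3.142, -0.501, -0.129]
force: [0.5, -1.0, -0.1]
grip_width: 0.0008
grip_force: 0.0
```

```bash
python3 -c "
from h import *
c=grab('wrist','w1');print(ctrl.get_obs()['ee_pos'],c['pose'].round(3))"
```

```text
[ 0.40116182 -0.10620333  0.25013544] [[-0.128  0.956 -0.264  0.372]
 [-0.992 -0.124  0.034 -0.105]
 [ 0.     0.266  0.964  0.439]
 [ 0.     0.     0.     1.   ]]
```

View pics/w1.png

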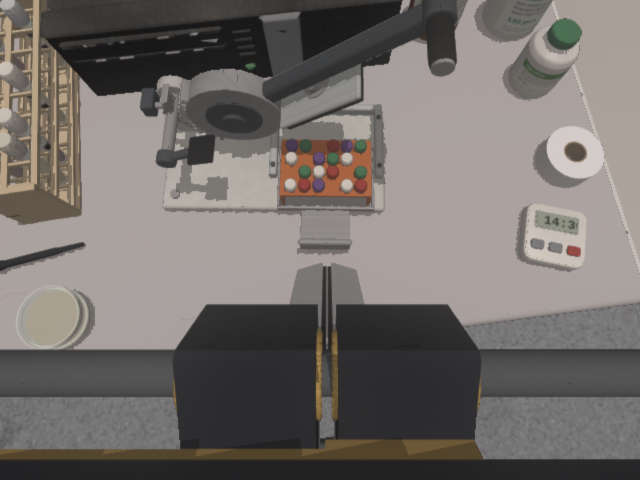

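The wrist view shows the base's front corners at (165,209) and (384,209), so the yaw of about -0.13 is good. The lip is at (301–351, 241), the pawl pad at (202,149) and the handle's near end at (442,62).

```bash
python3 - <<'E'
from h import *
c=np.load('pics/w1.npz');K=c['mtx'];T=c['pose']
def ray(u,v,z):
    r=T[:3,:3]@np.array([(u-K[0,2])/K[0,0],-(v-K[1,2])/K[1,1],-1]);return T[:3,3]+r*(z-T[2,3])/r[2]
a=ray(165,209,.012);b=ray(384,209,.012)
y=a-b;psi=np.arctan2(-y[0],y[1]);print(a,b,np.linalg.norm(y),psi)
psi=(psi-.129)/2
R=np.array([[np.cos(psi),-np.sin(psi)],[np.sin(psi),np.cos(psi)]])
O=(a+b)[:2]/2-R@[-.075,.055];print('O',O,psi)
pr=lambda p:(R.T@(p[:2]-O)).round(4)
for n,u,v,z in[('lipL',301,242,.041),('lipR',351,242,.041),('pad',202,149,.104),('handle end',442,68,.2),('rackmid',325,170,.05)]:
    d=pt(c,u,v);print(n,ray(u,v,z).round(3),pr(ray(u,v,z)),'depth',d.round(3),pr(d))
W=lambda x,y:O+R@[x,y]
print(W(-.14,0),W(-.084,0),W(-.06,.105))
w=W(-.16,0);print('to lip pre',go(w[0],w[1],.1),go(w[0],w[1],.020))
E
```

```text
[0.53345109 0.0436419  0.012     ] [ 0.50424623 -0.18223888  0.012     ] 0.22776094791308407 -0.1285799354363875
O [ 0.58616363 -0.13347555] -0.12878996771819373
lipL [ 0.473 -0.093  0.041] [-0.1175  0.0251] depth [ 0.473 -0.093  0.04 ] [-0.1173  0.0252]
lipR [ 0.467 -0.141  0.041] [-0.1175 -0.0223] depth [ 0.467 -0.141  0.039] [-0.1171 -0.0224]
pad [ 0.548 -0.021  0.104] [-0.0518  0.1066] depth [ 0.549 -0.021  0.103] [-0.0516  0.1068]
handle end [ 0.535 -0.2    0.2  ] [-0.0421 -0.073 ] depth [ 0.533 -0.199  0.204] [-0.0447 -0.0719]
rackmid [ 0.539 -0.125  0.05 ] [-0.0477  0.0024] depth [ 0.541 -0.125  0.045] [-0.0456  0.0024]
[ 0.4473231  -0.11549475] [ 0.50285931 -0.12268707] [ 0.54014614 -0.0216391 ]
to lip pre [-0.04851784  0.00339263  0.14461487] [-0.08697279  0.0034376   0.21476624]
```

Emit:
{"op": "servo_tool", "data": {"plan": [[0,-0.0124,0.0003,0.0307,0,0,0],[0,-0.0124,0.0003,0.0307,0,0,0],[0,-0.0124,0.0003,0.0307,0,0,0],[0,-0.0124,0.0003,0.0307,0,0,0],[0,-0.0124,0.0003,0.0307,0,0,0],[0,-0.0124,0.0003,0.0307,0,0,0],[0,-0.0124,0.0003,0.0307,0,0,0],[0,0,0,0,0,0,0]]}}

```text
time_s: 4.15
ee_pos: [0.4246, -0.1143, 0.018]
eef_rot: [-3.14, -0.496, -0.13]
force: [0.6, 0.3, 0.2]
grip_width: 0.0007
grip_force: 0.0
```

Emit:
{"op": "servo_tool", "data": {"plan": [[0,0.007,0,0.0038,0,0,0],[0,0.007,0,0.0038,0,0,0],[0,0.007,0,0.0038,0,0,0],[0,0.007,0,0.0038,0,0,0],[0,0.007,0,0.0038,0,0,0],[0,0.0035,0,0.0019,0,0,0],[0,0.0035,0,0.0019,0,0,0],[0,0.0035,0,0.0019,0,0,0]]}}

```text
time_s: 5.15
ee_pos: [0.4774, -0.122, 0.0204]
eef_rot: [-3.141, -0.501, -0.13]
force: [-3.5, 0.3, 2.7]
grip_width: 0.0003
grip_force: 1.9
```

```bash
cat >> h.py <<'E'
psi=-.1288;O=np.array([.5862,-.1335]);R2=np.array([[np.cos(psi),-np.sin(psi)],[np.sin(psi),np.cos(psi)]])
pr=lambda p:R2.T@(np.array(p)[:2]-O)
def gop(x,y,z):
    w=O+R2@[x,y];return go(w[0],w[1],z).round(4)
E
python3 -c "
from h import *
c=grab('wrist','w2');o=ctrl.get_obs();print(o['ee_pos'],pr(o['ee_pos']),o['force'])"
```

```text
[ 0.47789642 -0.12209512  0.0205609 ] [-0.10887136 -0.00260056] [-2.72148828  0.39792962  1.67896822]
```

View pics/w2.png

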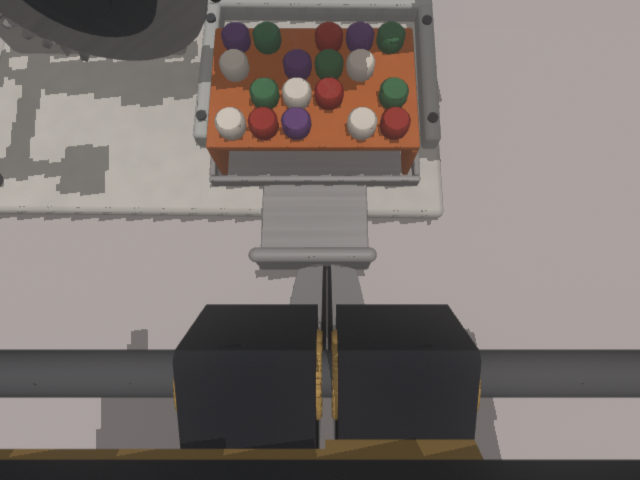

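The fingertip (328,266) is against the lip, whose middle is at (313,255), so the tip is about 5 mm too far to the right. I'll back off, recentre and push on.

Emit:
{"op": "servo_tool", "data": {"plan": [[0,-0.0044,0,-0.0024,0,0,0],[0,0,-0.005,0,0,0,0],[0,0.0044,0,0.0024,0,0,0],[0,0.0035,0,0.0019,0,0,0],[0,0.0035,0,0.0019,0,0,0],[0,0.0035,0,0.0019,0,0,0],[0,0.0035,0,0.0019,0,0,0],[0,0.0035,0,0.0019,0,0,0]]}}

```text
time_s: 6.2
ee_pos: [0.498, -0.1197, 0.0206]
eef_rot: [-3.142, -0.501, -0.13]
force: [-1.6, 1.0, -0.2]
grip_width: 0.0003
grip_force: 1.2
```

Emit:
{"op": "servo_tool", "data": {"plan": [[0,0.0009,0,0.0005,0,0,0],[0,0.0009,0,0.0005,0,0,0],[0,0.0009,0,0.0005,0,0,0],[0,0.0009,0,0.0005,0,0,0],[0,0,0,0,0,0,0],[0,0,0,0,0,0,0],[0,0,0,0,0,0,0],[0,0,0,0,0,0,0]]}}

```text
time_s: 7.2
ee_pos: [0.5019, -0.1202, 0.0206]
eef_rot: [3.142, -0.501, -0.13]
force: [-1.4, 1.0, -0.4]
grip_width: 0.0004
grip_force: 0.7
```

```bash
python3 -c "
from h import *
o=ctrl.get_obs();print(o['ee_pos'],pr(o['ee_pos']),o['force'])"
```

```text
[ 0.50189097 -0.12016093  0.02060417] [-0.085324    0.00239958] [-1.44852158  1.04570755 -0.42026437]
```

Not at the stop yet, so I'll push on in 1 mm steps.

Emit:
{"op": "servo_tool", "data": {"plan": [[0,0.0009,0,0.0005,0,0,0],[0,0.0009,0,0.0005,0,0,0],[0,0.0009,0,0.0005,0,0,0],[0,0.0009,0,0.0005,0,0,0],[0,0,0,0,0,0,0],[0,0,0,0,0,0,0],[0,0,0,0,0,0,0],[0,0,0,0,0,0,0]]}}

```text
time_s: 8.2
ee_pos: [0.5046, -0.1201, 0.0201]
eef_rot: [-3.14, -0.498, -0.13]
force: [-22.0, 1.3, 15.5]
grip_width: 0.0008
grip_force: 10.8
```

Emit:
{"op": "servo_tool", "data": {"plan": [[0,-0.0176,0,-0.0096,0,0,0],[0,-0.0176,0,-0.0096,0,0,0],[0,0.02,0,-0.0366,0,0,0],[0,0.02,0,-0.0366,0,0,0],[0,0.02,0,-0.0366,0,0,0],[0,0.01,-0.035,-0.018,0,0,0],[0,0,-0.035,0,0,0,0],[0,0,-0.035,0,0,0,0]]}}

```text
time_s: 9.2
ee_pos: [0.4803, -0.0104, 0.167]
eef_rot: [-3.141, -0.503, -0.131]
force: [-0.2, 0.2, -0.8]
grip_width: 0.0007
grip_force: 0.0
```

```bash
python3 -c "
from h import *
c=grab('wrist','w3');o=ctrl.get_obs();print(o['ee_pos'],pr(o['ee_pos']),o['force']); print(gop(-.054,.107,.125),gop(-.054,.107,.104))"
```

```text
[ 0.48049682 -0.00791694  0.16686469] [-0.12095802  0.11096586] [ 0.93144975 -0.79661592 -0.06003416]
[0.0385 0.0039 0.069 ] [0.0284 0.0039 0.0874]
```

View pics/w3.png

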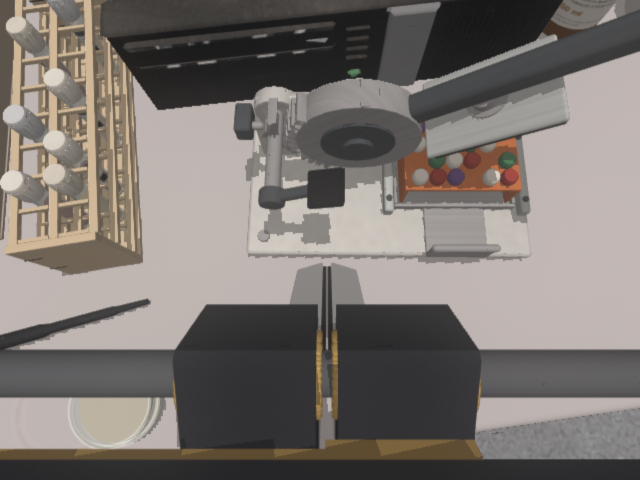

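The tray is home, with its lip level with the base's front edge (row ≈ 252). The pad is at (326,188).

```bash
python3 -c "
from h import *
c=np.load('pics/w3.npz')
for u,v in[(326,188),(312,188),(340,188),(470,246)]:
  p=pt(c,u,v);print(p.round(4),pr(p).round(4))
print(gop(-.054,.105,.118))"
```

```text
[ 0.5489 -0.0194  0.1034] [-0.0516  0.1084]
[ 0.5508 -0.0108  0.1015] [-0.0509  0.1172]
[ 0.5467 -0.0278  0.1062] [-0.0527  0.0997]
[ 0.5128 -0.1235  0.0409] [-0.074   0.0005]
[0.0351 0.0059 0.0751]
```

Emit:
{"op": "servo_tool", "data": {"plan": [[0,0.0091,0.0015,0.0207,0,0,0],[0,0.0091,0.0015,0.0207,0,0,0],[0,0.0091,0.0015,0.0207,0,0,0],[0,0.0091,0.0015,0.0207,0,0,0],[0,-0.0019,0,0.0035,0,0,0],[0,-0.0019,0,0.0035,0,0,0],[0,-0.0019,0,0.0035,0,0,0],[0,0,0,0,0,0,0]]}}

```text
time_s: 10.25
ee_pos: [0.5497, -0.0265, 0.0995]
eef_rot: [-3.142, -0.501, -0.13]
force: [0.1, -0.6, 0.4]
grip_width: 0.0003
grip_force: 0.3
```

Emit:
{"op": "servo_tool", "data": {"plan": [[0,-0.0014,0,0.0026,0,0,0],[0,-0.0014,0,0.0026,0,0,0],[0,-0.0014,0,0.0026,0,0,0],[0,-0.0014,0,0.0026,0,0,0],[0,0,0,0,0,0,0],[0,0,0,0,0,0,0],[0,0,0,0,0,0,0],[0,0,0,0,0,0,0]]}}

```text
time_s: 11.25
ee_pos: [0.5503, -0.0266, 0.0874]
eef_rot: [-3.142, -0.501, -0.13]
force: [-0.6, 0.1, 0.2]
grip_width: 0.0002
grip_force: 0.0
```

```bash
python3 -c "
from h import *
c=grab('wrist','w4');o=ctrl.get_obs();print(o['ee_pos'],pr(o['ee_pos']),o['force'])"
```

```text
[ 0.5502829  -0.02662418  0.08733238] [-0.04934716  0.10137719] [-0.18105446 -0.65421462 -0.6718074 ]
```

View pics/w4.png

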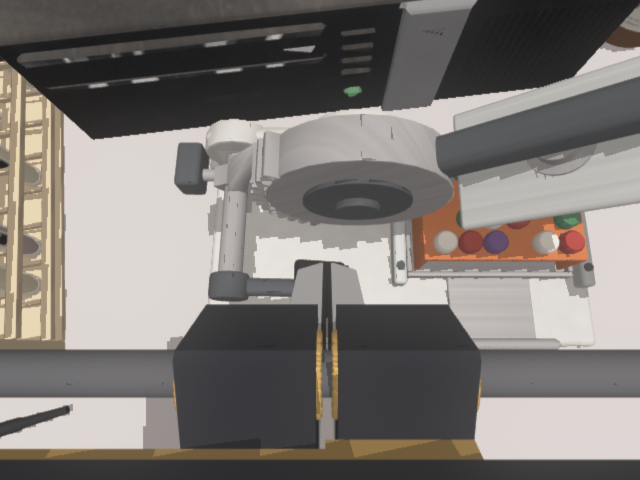

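Emit:
{"op": "servo_tool", "data": {"plan": [[0,0.0126,0,-0.0387,0,0,0],[0,0.0126,0,-0.0387,0,0,0],[0,0.0126,0,-0.0387,0,0,0],[0,0.0126,0,-0.0387,0,0,0],[0,0,0.044,0,0,0,0],[0,0,0.044,0,0,0,0],[0,0,0.044,0,0,0,0],[0,0,0.044,0,0,0,0]]}}

```text
time_s: 12.3
ee_pos: [0.4971, -0.1986, 0.2475]
eef_rot: [3.141, -0.502, -0.13]
force: [0.7, 0.1, -0.4]
grip_width: 0.0004
grip_force: 0.0
```

```bash
python3 -c "
from h import *
c=grab('wrist','w5');o=ctrl.get_obs();print(o['ee_pos'],pr(o['ee_pos']),o['force'])
s=grab('scene','s5');p=pt(s,280,238);print(p,pr(p))
for dv in(0,4,8,12):
  p=pt(s,280,238+dv);print(p.round(3),pr(p).round(3))
print(gop(-.025,-.077,.225))
b=np.vstack([c['pixels'][:,:,::-1],s['pixels'][:,:,::-1]])
o=np.zeros((450,800,3),np.uint8);o[:300,:400]=cv2.resize(b[:480],(400,300));o[:400,400:]=cv2.resize(s['pixels'][150:310,220:380,::-1],(400,400));cv2.imwrite('pics/m5.png',o)"
```

```text
[ 0.49670675 -0.20221231  0.24737228] [-0.07992626 -0.07963804] [-1.57090902  0.89349261 -2.0587697 ]
[ 0.5852641  -0.06117854  0.07175493] [-0.01021742  0.07160219]
[ 0.585 -0.061  0.072] [-0.01   0.072]
[ 0.586 -0.062  0.062] [-0.009  0.071]
[ 0.552 -0.025  0.08 ] [-0.048  0.103]
[ 0.539 -0.011  0.082] [-0.063  0.116]
[ 0.0376 -0.0011  0.0459]
```

View pics/m5.png

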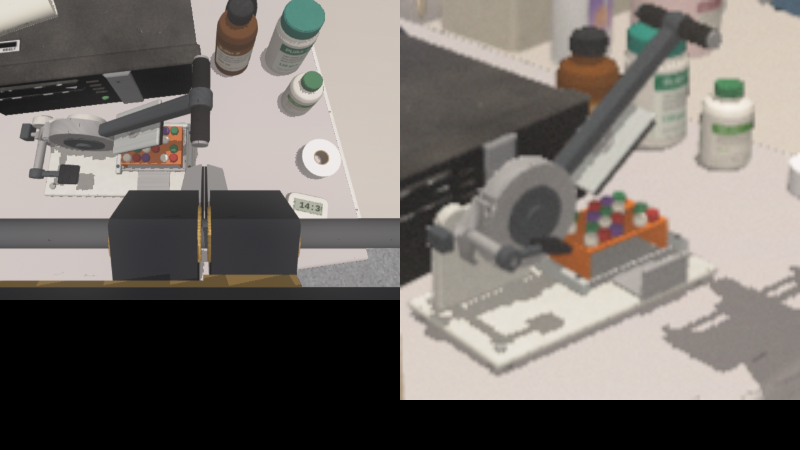

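The pawl is thrown over: its pad now sits at z ≈ 0.081 m. In the wrist view the handle is at (201,100). Next I push the handle down along its arc.

Emit:
{"op": "servo_tool", "data": {"plan": [[0,0.0097,0,0.0118,0,0,0],[0,0.0097,0,0.0118,0,0,0],[0,0.0097,0,0.0118,0,0,0],[0,0.0097,0,0.0118,0,0,0],[0,-0.0026,0,0.0048,0,0,0],[0,-0.0026,0,0.0048,0,0,0],[0,-0.0032,0.0046,0.0058,0,0,0],[0,-0.0032,0.0046,0.0058,0,0,0]]}}

```text
time_s: 13.4
ee_pos: [0.5529, -0.2141, 0.2016]
eef_rot: [3.141, -0.504, -0.13]
force: [-2.0, 4.4, 10.2]
grip_width: 0.0003
grip_force: 4.9
```

```bash
python3 -c "
from h import *
o=ctrl.get_obs();print(o['ee_pos'],pr(o['ee_pos']),o['force'])"
```

```text
[ 0.552912   -0.21407206  0.20161466] [-0.02266325 -0.08418031] [-1.99599572  4.44277219 10.18986531]
```

On track; contact at about 10 N.

Emit:
{"op": "servo_tool", "data": {"plan": [[0,-0.0033,0.004,0.0061,0,0,0],[0,-0.0033,0.004,0.0061,0,0,0],[0,-0.0035,0.0034,0.0063,0,0,0],[0,-0.0035,0.0034,0.0063,0,0,0],[0,-0.0036,0.0028,0.0066,0,0,0],[0,-0.0036,0.0028,0.0066,0,0,0],[0,-0.0037,0.0022,0.0068,0,0,0],[0,-0.0037,0.0022,0.0068,0,0,0]]}}

```text
time_s: 14.4
ee_pos: [0.55, -0.2396, 0.1431]
eef_rot: [3.139, -0.505, -0.13]
force: [0.3, -4.4, 6.9]
grip_width: 0.0001
grip_force: 3.7
```

Emit:
{"op": "servo_tool", "data": {"plan": [[0,-0.0037,0.0016,0.0068,0,0,0],[0,-0.0037,0.0016,0.0068,0,0,0],[0,-0.0038,0.001,0.007,0,0,0],[0,-0.0038,0.001,0.007,0,0,0],[0,-0.0019,0,0.0035,0,0,0],[0,-0.0019,0,0.0035,0,0,0],[0,0,0,0,0,0,0],[0,0,0,0,0,0,0]]}}

```text
time_s: 15.4
ee_pos: [0.5493, -0.2443, 0.1033]
eef_rot: [3.14, -0.504, -0.13]
force: [1.4, -3.7, 5.5]
grip_width: 0.0002
grip_force: 2.8
```

```bash
python3 -c "
from h import *
o=ctrl.get_obs();print(o['ee_pos'],pr(o['ee_pos']),o['force'])"
```

```text
[ 0.54928703 -0.24429821  0.10327395] [-0.02237582 -0.1146217 ] [ 1.43886031 -3.74790055  5.53069216]
```

Now 1.5 mm steps down to the stop.

Emit:
{"op": "servo_tool", "data": {"plan": [[0,-0.0007,0,0.0013,0,0,0],[0,-0.0007,0,0.0013,0,0,0],[0,-0.0007,0,0.0013,0,0,0],[0,-0.0007,0,0.0013,0,0,0],[0,-0.0007,0,0.0013,0,0,0],[0,-0.0007,0,0.0013,0,0,0],[0,0,0,0,0,0,0],[0,0,0,0,0,0,0]]}}

```text
time_s: 16.4
ee_pos: [0.5493, -0.2444, 0.0944]
eef_rot: [3.14, -0.504, -0.13]
force: [0.7, -4.7, 5.8]
grip_width: 0.0005
grip_force: 3.1
```

Emit:
{"op": "servo_tool", "data": {"plan": [[0,-0.0005,0,0.0009,0,0,0],[0,-0.0005,0,0.0009,0,0,0],[0,-0.0005,0,0.0009,0,0,0],[0,-0.0005,0,0.0009,0,0,0],[0,0,0,0,0,0,0],[0,0,0,0,0,0,0],[0,0,0,0,0,0,0],[0,0,0,0,0,0,0]]}}

```text
time_s: 17.4
ee_pos: [0.5503, -0.245, 0.0928]
eef_rot: [3.138, -0.507, -0.13]
force: [-10.5, -0.9, 28.9]
grip_width: 0.0005
grip_force: 14.1
```

At the stop (29 N). I'll lift off and check.

Emit:
{"op": "servo_tool", "data": {"plan": [[0,0.0024,0,-0.0044,0,0,0],[0,0.0096,0,-0.0176,0,0,0],[0,0.0144,0,-0.0263,0,0,0],[0,0.0144,0,-0.0263,0,0,0],[0,-0.0088,0,-0.0048,0,0,0],[0,-0.0176,0,-0.0096,0,0,0],[0,-0.0176,0,-0.0096,0,0,0],[0,-0.0176,0,-0.0096,0,0,0]]}}

```text
time_s: 18.4
ee_pos: [0.4776, -0.2336, 0.1725]
eef_rot: [-3.14, -0.499, -0.131]
force: [0.4, -1.3, -0.1]
grip_width: 0.0003
grip_force: 0.0
```

```bash
python3 -c "
from h import *
c=grab('wrist','w6');s=grab('scene','s6');o=ctrl.get_obs();print(o['time_s'],pr(o['ee_pos']),o['force'])
b=np.zeros((400,800,3),np.uint8);b[:300,:400]=cv2.resize(c['pixels'][:,:,::-1],(400,300));b[:400,400:]=cv2.resize(s['pixels'][150:310,220:380,::-1],(400,400));cv2.imwrite('pics/m6.png',b)"
```

```text
18.5 [-0.09503292 -0.11339612] [ 0.0318693  -0.07545891 -0.79611372]
```

View pics/m6.png

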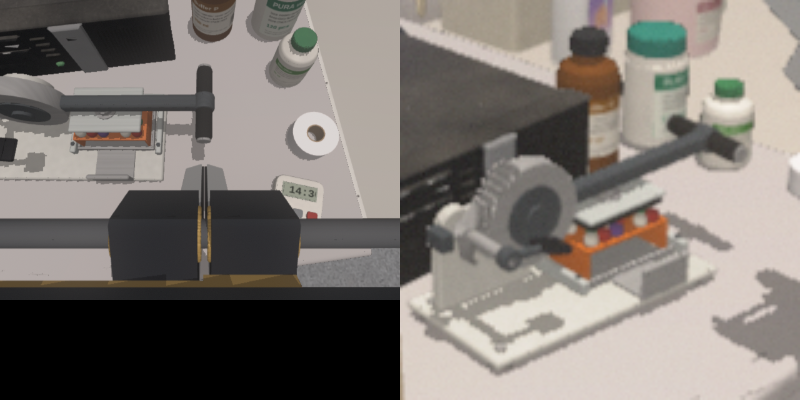

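The arm is down level, with its pad on the caps. The handle is at (205,105) in the wrist half. I'll check its height by depth before handing in.

```bash
python3 -c "
from h import *
c=np.load('pics/w6.npz')
for u,v in[(326,130),(326,190),(326,205),(220,163),(183,285)]:
  p=pt(c,u,v);print(p.round(4),pr(p).round(4))"
```

```text
[ 0.5911 -0.2484  0.0984] [ 0.0196 -0.1133]
[ 0.5486 -0.2428  0.0979] [-0.0232 -0.1133]
[ 0.5383 -0.2415  0.0982] [-0.0336 -0.1133]
[ 0.578  -0.1752  0.0948] [-0.0028 -0.0424]
[ 0.5093 -0.13    0.04  ] [-0.0767 -0.0064]
```

```bash
python3 -c "
from h import *
print(ctrl.hand_in())"
```

```text
the job is handed in; nothing more can be done
None
```

The job is done and handed in at about 18.5 s: the tray is home against the back stop, the pawl is thrown over, and the arm stayed down at about 0.035 rad (the last tooth) after I let go; no bystander was touched.

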